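# Hold the long roll up to the base-inspection camera

### The arm

A 6-joint arm with a two-finger parallel gripper is mounted at the origin on the work surface. World frame = base frame: x ahead of the robot, y to its left, z up, the work surface at z = 0. Lengths are in m, angles in rad, forces in N, time in s.
With the tool pointing down it reaches from about 0.35 to 0.85 m from the base axis. Payload 8.1 kg.
Tool frame: the origin (TCP) lies at the very end of the fingers, on their centre line; the grasp point (between the pads) lies 19 mm behind it; z points along the fingers, y is the line along which they close (so a half turn about z gives the same grasp; the last joint's range is limited). The gripper opens to 93 mm and grips with 3 to 60 N. Pads are 15 mm wide; open, the fingers measure 128 mm over their backs; the gripper's body (75 mm by 188 mm) begins 65 mm behind the grasp point.
Start: joints at [1.26, 0.13, 1.488, -0, 1.523, -0.085], TCP at [0.134, 0.585, 0.219] pointing down, gripper open.
Joint ranges: [-2.96, 2.96], [-0.89, 2.26], [0.02, 2.5], [-1.34, 4.48], [0, 2.73], [-2.66, 2.66]. Speed limits (rad/s): [2.39, 2.39, 2.79, 3.14, 3.14, 3.14].

### API

Orientations are given as a rotation vector (axis times angle).
In Python, from plant import robot, imaging gives the robot as it stands.
- The arm moves only by the tool jog_arm, never from a script. Its argument "rows" is a list of rows, each a list of 2 entries, a list of its own where there are three numbers: the shift along the tool's x, y, z each as a share of 0.2 m, from -1 to 1, then the turn, a rotation vector about the tool's x, y, z each as a share of pi/2 rad, from -1 to 1. A call has 1 to 5 rows; each row is the pose to reach, as a shift and turn from the pose commanded when the call began, along the tool's axes at that moment; what a row does not reach only later rows make up. A row lasts 1/10 s, in which the tool goes at most 50 mm and 8.59 degrees, less where a joint would pass 70% of its speed; a pose out of reach is approached as far as the arm can. A call with a number of a shift or a turn outside -1 to 1 is refused whole. A call with a gripper value outside its range is refused whole. "hand" is the closure, from -1 (fully open) to 1 (shut), set as the call begins (left out, the last holds). The fingers move at their own pace and stop on an object; "squeeze" is the grip in N (left out, the last holds). Time passes only in rows, so rows that repeat a pose let the fingers close. It gives the time, the measured TCP pose, the force, the opening and the grip force at its end, in the units of the state.
- robot.read_state(): the state, without advancing time (a new reading comes with each control period).
- imaging.read_camera(name): name is "side" or "top" or "wrist"; returns a dict with "frame" (400x640x3 uint8, red, green, blue), "vertical_fov" (degrees; the focal length in pixels is half the picture's height over the tangent of half this angle, whatever the lens; pixels are square), "cx", "cy" (the principal point, pixels), "R" (3x3) and "t" (3): a world point X has camera coordinates R X + t. Camera axes: x right, y down, z forward; pixel columns grow to the right and rows downward; lengths in m; the calibration is good to about 2 mm. A picture is of the moment at which its call begins. There is no depth.
- robot.close_job(): hands the job in; it is judged then, once.
The state is a dict: "t": time; "q": joint angles; "dq": joint speeds; "joint_torque": joint torques, N m; "tool_pos": TCP position; "orientation": TCP orientation; "force": force on the tool from outside, world axes, zero at the start; "wrist_torque": the same for the moment, N m; "opening": finger opening in m; "gripper_force": force on a finger pad.
Only numpy, scipy, OpenCV 4.12 (cv2) and the standard library are available. Lean on these libraries where they do the work, as an engineer would, in place of code of your own. Each camera call takes 0.05 s, during which the arm holds its last target. There are 200 camera calls.

### The job

Check the bake of a roll's base: first turn the camera lamp's dial until its white pointer stands at the small dark metal tab on its white scale, and let go of the dial. Then take the long roll out of the tray and hold it up, the right way up but tipped so that its flat underside squarely faces the lens, 120 mm in front of it and centred in its view, with the roll's long axis level and crosswise to the way the camera leans. Finish while holding it there still; do not touch the camera, and leave the dial as set and everything else where it is.

Things in the scene. Friction and masses are not known exactly. Their poses are not given: they have to be found in the camera images.
- dial_box: grey lamp control box, fixed, 120 x 120 x 35 mm; origin under its centre, z up. The black dial on top turns about the vertical axis through this origin: a skirt 56 mm across, 35 to 43 mm above the table, in a white scale 110 mm across, and on it a straight grip bar 50 mm long, 14 mm thick, 43 to 67 mm above the table, centred on the axis, lying along the pointer.
- dial (a joint): angle of the lamp dial in rad: grows as it turns clockwise seen from above; 0 = pointer along the box's +x axis; range 0 to 3.6. It stays where it is left (light friction, 0.03 N m). A white line along half of the grip bar marks the pointer end.
- dial_tip (a point): end of the dial's white pointer, 30 mm from the dial's axis, 43 mm above the table
- mark_tip (a point): inner end of the small dark steel tab (22 x 8 mm, 8 mm high) on the dial's scale, 30 mm from the dial's axis, 43 mm above the table: dial_tip must come here. The tab lies further clockwise than the pointer at the start, by 0.55 to 1.5 rad, and does not follow the dial.
- tray: dark steel tray, fixed, 220 x 330 mm, rim 24 mm high, floor and walls 4 to 5 mm thick; origin under its centre, longer side along its y. The three rolls lie in a row along its y, about 105 mm apart, their places in the row varying.
- long_roll: the long roll: crusty, spindle-shaped with blunt ends and three slashes on top, 140 mm long (its x axis), 50 mm wide (y), 50 mm high, about 0.11 kg (varies), firm. Origin: centre of its flat underside; z points up out of its top. Its sides can be gripped 13 to 39 mm above the underside over the middle 100 mm of its length.
- camera: the inspection camera's head on its fixed stand, a grey 58 mm box with black lamp ring and lens. Origin: centre of the lens's front face, 125 mm above the table. Its z axis is the line of sight, leaving the lens upward, leaning 30 degrees from vertical toward the robot's side (varying with the stand's yaw); its y axis is level and crosswise to that lean.
- stand: the camera's fixed stand, 100 x 100 mm foot, 94 mm high; origin under the centre of the foot. The lens is 30 mm from it toward the stand's -x.
- round_roll: round roll in the tray, 74 mm across, 45 mm high, to be left; origin at the centre of its underside
- square_roll: square seeded roll in the tray, 68 x 68 x 40 mm, to be left; origin at the centre of its underside
- jar: amber glass jar with steel cap, 64 mm across, 90 mm high, bystander; origin under its centre
- brush: pastry brush lying on the table, bystander
- cutter: steel ring cutter, 66 mm across, 30 mm high, bystander; origin under its centre
- bowl: white bowl, 120 mm across, 50 mm high, bystander; origin under its centre
- tag: price-tag holder: wooden foot 30 x 60 x 18 mm with an upright black plate, 62 mm high, bystander; origin under its centre

How it is judged:
By the outcome, as a careful person would: the job done as asked, in the order asked, and still so for the second after the job is handed in, while the arm keeps its last pose, push and grip.
It also fails if it takes over 56 s, if anything falls off the work surface, if the arm or the gripper's body presses on something with over 40 N, if the wrist force passes 120 N, or if a joint passes its speed limit or range.

## Working session

There is one attempt and no reset: what is moved stays moved. The work goes in short steps, Python scripts to look and compute and a tool call to move; the robot and the scene stay as the last step left them, time stands still between calls to the robot, and variables do not carry over. Pictures are saved under pics/ and viewed, at most 10 in all, crops included, and the job is handed in when it is done.

Besides the shell and the picture viewer there is one more tool, called after "Call:" by a JSON object that holds its "op" and its "data". jog_arm: Moves the arm, as the interface text tells. Its arguments: {"type":"object","properties":{"rows":{"type":"array"},"hand":{"type":"number"},"squeeze":{"type":"number"}},"required":["rows"]}

```bash
mkdir -p pics; ls; cat > h.py <<'E'
import numpy as np, cv2
from scipy.spatial.transform import Rotation as Rot
def cam(c):
    f=c["frame"].shape[0]/2/np.tan(np.radians(c["vertical_fov"])/2)
    return f,c["cx"],c["cy"],np.array(c["R"]),np.array(c["t"])
def pix(c,X):
    f,cx,cy,R,t=cam(c);p=np.asarray(X)@R.T+t
    return np.stack([cx+f*p[...,0]/p[...,2],cy+f*p[...,1]/p[...,2]],-1)
def at_z(c,u,v,z):
    f,cx,cy,R,t=cam(c);d=R.T@np.array([(u-cx)/f,(v-cy)/f,1]);o=-R.T@t
    return o+d*(z-o[2])/d[2]
def jog(s,P,O):
    "shift (share of .2) and turn (share of pi/2) from state s to pose P,O(Rot)"
    R=Rot.from_rotvec(s["orientation"])
    return R.inv().apply(np.array(P)-s["tool_pos"])/.2,(R.inv()*O).as_rotvec()/(np.pi/2)
E
python3 - <<'E'
from plant import robot, imaging
import cv2,pickle
from h import *
s=robot.read_state();print(s)
d={}
for n in("top","side"):
    c=imaging.read_camera(n);d[n]=c
    f,cx,cy,R,t=cam(c);print(n,f,cx,cy,-R.T@t,R[2],R[0])
    cv2.imwrite(f"pics/{n}0.png",cv2.resize(c["frame"][:,:,::-1],(800,500),interpolation=cv2.INTER_CUBIC))
pickle.dump(d,open("c0.pkl","wb"))
E
```

```text
pics
{'t': 0.0, 'q': array([ 1.25959683e+00,  1.31104788e-01,  1.48925673e+00, -1.52310033e-05,
        1.52303374e+00, -8.54224474e-02]), 'dq': array([ 2.35242009e-03,  3.51002812e-04,  1.50555431e-03, -1.57407207e-03,
       -4.02352292e-04, -8.68188350e-05]), 'joint_torque': array([-2.02460244e-03, -5.59820831e+01, -4.91769862e+01,  7.66877714e-02,
        3.51762387e-02, -1.41167552e-04]), 'tool_pos': array([0.13414017, 0.58422872, 0.21763353]), 'orientation': array([-3.53857354e-01, -3.12125681e+00,  2.78043344e-03]), 'force': array([-0.27676259,  0.70865113, -0.12317453]), 'wrist_torque': array([-0.00464354,  0.01617978, -0.00980067]), 'gripper_force': 0.0, 'opening': 0.09296828475699834}
top 439.74703287669416 317.9346775949511 199.5749285514429 [0.51684714 0.01679837 1.15798578] [ 0.054356   -0.00529451 -0.99850758] [ 0.01558798 -0.99985958  0.00615024]
side 399.58217110909555 318.8465709124399 196.75406867822898 [0.27758244 0.58973277 0.86986394] [ 0.31420515 -0.56067616 -0.76610532] [-0.8632459  -0.50455431  0.01521367]
```

View pics/top0.png

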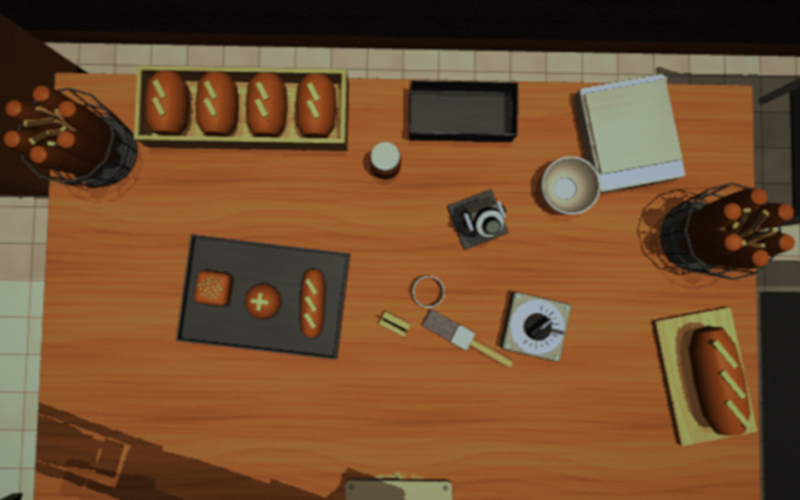

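View pics/side0.png

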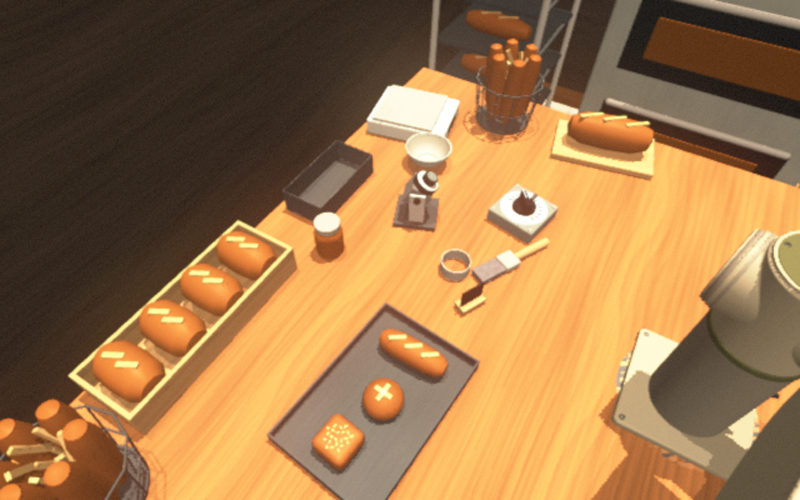

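The top view (800 px wide) shows the dial at about (538,325), the camera stand at (480,219), the long roll at (313,302) and the tag at (393,322). I'll enlarge these.

```bash
python3 - <<'E'
import pickle
from h import *
d=pickle.load(open("c0.pkl","rb"))
a=d["top"]["frame"][:,:,::-1]
def crop(a,u,v,w,h,k): return cv2.resize(a[v:v+h,u:u+w],None,fx=k,fy=k,interpolation=cv2.INTER_CUBIC)
# dial u400-460 v230-290 ; cam u355-415 v148-208 ; roll u236-286 v208-278
A=np.clip(crop(a,398,230,62,60,6)*1.4,0,255);B=np.clip(crop(a,353,148,62,60,6)*1.6,0,255)
s=d["side"]["frame"][:,:,::-1]
C=np.clip(crop(s,385,145,62,38,6)*1.2,0,255);D=np.clip(crop(s,310,130,62,38,6)*1.2,0,255)
cv2.imwrite("pics/crop1.png",np.vstack([np.hstack([A,B]),np.hstack([C,D])]))
c=d["top"]; r=a[205:280,230:290]
hsv=cv2.cvtColor(r,cv2.COLOR_BGR2HSV);m=((hsv[...,1]>120)&(hsv[...,2]>60)).astype(np.uint8)
n,l,st,ce=cv2.connectedComponentsWithStats(m);print(st,ce+[230,205])
E
```

```text
[[   0    0   49   75 2502]
 [  40    0   20   75 1143]
 [  10   10   20   55  855]] [[252.72182254 240.17545963]
 [281.63954506 245.82327209]
 [249.7380117  242.22807018]][ WARN:0@0.386] global loadsave.cpp:1063 imwrite_ Unsupported depth image for selected encoder is fallbacked to CV_8U.
```

View pics/crop1.png

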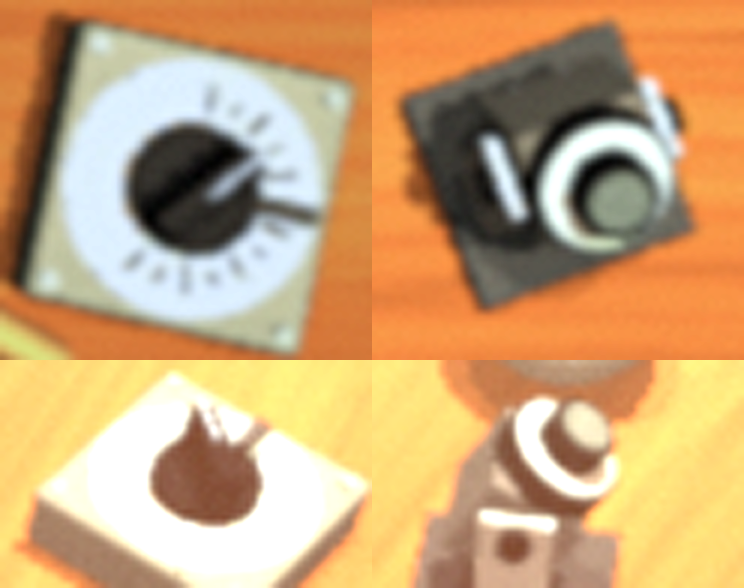

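The crops show the dial axis near (192,188), the white pointer line from (205,198) to (262,155), and the tab from (262,207) to (318,216). The lens disc is at (622,200) and the foot corners are at (612,22), (695,228), (485,308) and (405,100). In the side crop the lens is at (585,422).

```bash
python3 - <<'E'
import pickle
from h import *
from scipy.optimize import least_squares
d=pickle.load(open("c0.pkl","rb"));T,S=d["top"],d["side"]
D=lambda x,y:(398+(x+.5)/6-.5,230+(y+.5)/6-.5)
L=lambda x,y:(353+(x-372+.5)/6-.5,148+(y+.5)/6-.5)
W=lambda uv,z:at_z(T,*uv,z)
cs=np.array([W(D(*p),.035) for p in [(83,22),(353,86),(298,352),(33,290)]]);print("box",cs[:,:2],np.linalg.norm(np.roll(cs,-1,0)-cs,axis=1),cs.mean(0))
sk=W(D(192,188),.043);sc=W(D(193,188),.035);print("skirt",sk,"scale",sc)
a=W(D(205,198),.067);b=W(D(262,155),.067);print("ptr",a,b,np.linalg.norm(b-a))
m1=W(D(262,207),.047);m2=W(D(318,215),.047)
c=(sk+sc)/2
print("mark",m1,m2,np.linalg.norm((m1-c)[:2]),np.linalg.norm((m2-c)[:2]))
an=lambda v:np.degrees(np.arctan2(v[1],v[0]))
print("ang ptr",an(b-a),an(b-c),"mark",an(m1-c),an(m2-c),an(m2-m1))
f=np.array([W(L(*p),.012) for p in [(612,22),(695,228),(485,308),(405,100)]]);print("foot",f[:,:2],np.linalg.norm(np.roll(f,-1,0)-f,axis=1),f.mean(0))
dx=(f[1]-f[0]+f[2]-f[3]);print("lean dir",an(dx))
lt=L(622,200);ls=(310+(585-372)/6-.4,130+(422-360)/6-.4)
r=least_squares(lambda X:np.r_[pix(T,X)-lt,pix(S,X)-ls],[.6,-.1,.12]);print("lens",r.x,r.fun)
print("lens top @.125",W(lt,.125),"pred",f.mean(0)[:2]+.03*dx[:2]/np.linalg.norm(dx))
# roll
a=T["frame"][205:280,230:290,::-1];h=cv2.cvtColor(np.ascontiguousarray(a),cv2.COLOR_BGR2HSV)
n,l,st,ce=cv2.connectedComponentsWithStats(((h[...,1]>120)&(h[...,2]>60)).astype(np.uint8))
i=[k for k in range(1,n) if st[k,4]>600 and st[k,4]<1000][0]
m=(l==i).astype(np.uint8);m=cv2.morphologyEx(m,cv2.MORPH_CLOSE,np.ones((5,5)))
y,x=np.nonzero(m);P=np.array([W((u+230,v+205),.027) for u,v in zip(x,y)])[:,:2]
rc=cv2.minAreaRect((P*1000).astype(np.float32));w,V=np.linalg.eigh(np.cov(P.T));print("roll",P.mean(0),rc,an(V[:,1]))
print("tag",W((393*.8,322*.8),.02),"cutter",W((428*.8,292*.8),.015),"jar",W((385*.8,158*.8),.09),"tray",[W((u*.8,v*.8),.024) for u,v in[(193,236),(349,254),(336,357),(179,341)]])
E
```

```text
box [[ 0.49577925 -0.22887371]
 [ 0.47044083 -0.34380402]
 [ 0.35816051 -0.32035845]
 [ 0.38247432 -0.20817115]] [0.11769032 0.11470207 0.11479177 0.11518074] [ 0.42671373 -0.27530183  0.035     ]
skirt [ 0.42698774 -0.27331489  0.043     ] scale [ 0.42634939 -0.27582078  0.035     ]
ptr [ 0.42491169 -0.27243563  0.067     ] [ 0.4428712  -0.29592648  0.067     ] 0.029569644737664526
mark [ 0.41983785 -0.30166686  0.047     ] [ 0.41685977 -0.3251739   0.047     ] 0.027946659946012177 0.051547899392438465
ang ptr -52.60093065166856 -52.816096278977106 mark -104.14753381846832 -100.9694158438637 -97.2202752771937
foot [[ 0.70954245 -0.18347705]
 [ 0.61959451 -0.22029866]
 [ 0.5831776  -0.12893522]
 [ 0.67368497 -0.09312354]] [0.09719292 0.09835379 0.09733478 0.09720862] [ 0.64649988 -0.15645862  0.012     ]
lean dir -158.0752055265256
lens [ 0.62093324 -0.16693751  0.12866186] [-0.21883672 -0.53195683  0.66780576  0.07947503]
lens top @.125 [ 0.62005133 -0.16811602  0.125     ] pred [ 0.61866964 -0.1676603 ]
roll [0.4664216  0.18416171] ((467.0916748046875, 184.28163146972656), (137.83778381347656, 48.60865020751953), 1.3094943761825562) 178.8989599249561
tag [0.42914422 0.01752758 0.02      ] cutter [ 0.4917298  -0.05407276  0.015     ] jar [0.75442026 0.03831719 0.09      ] tray [array([0.59969787, 0.43311034, 0.024     ]), array([0.56762151, 0.11056503, 0.024     ]), array([0.35660319, 0.13281626, 0.024     ]), array([0.38426141, 0.45395525, 0.024     ])]
```

Measurements agree with the given sizes: box sides 115–118 mm against 120 and foot sides 97 mm against 100. The lens triangulates to z = 0.129 against 0.125. Next is the route to a view above the dial.

```bash
cat >> h.py <<'E'
def down(yaw_y):
    "tool pointing down, tool y at yaw_y degrees"
    a=np.radians(yaw_y);y=np.array([np.cos(a),np.sin(a),0]);z=np.array([0,0,-1.]);return Rot.from_matrix(np.stack([np.cross(y,z),y,z],1))
def plan(s,wps):
    p=np.array(s["tool_pos"]);R=Rot.from_rotvec(s["orientation"])
    for P,O in wps:
        sh,tu=jog(dict(tool_pos=p,orientation=R.as_rotvec()),P,O);sh=sh.round(3);tu=tu.round(3)
        n=max(np.linalg.norm(sh)*.2/.05,np.linalg.norm(tu)*90/8.59)
        print(sh.tolist(),tu.tolist(),"rows",round(n,2))
        p=p+R.apply(sh*.2);R=R*Rot.from_rotvec(tu*np.pi/2)
E
python3 - <<'E'
from plant import robot
from h import *
s=robot.read_state();s["tool_pos"]=np.array([.134,.585,.219])
plan(s,[((.33,.45,.24),down(77)),((.45,.25,.24),down(77)),((.49,.02,.24),down(67)),((.45,-.18,.24),down(50)),((.4265,-.2747,.2),down(37.3))])
E
```

```text
[-1.106, -0.439, -0.104] [-0.001, -0.0, 0.001] rows 4.78
[-0.81, -0.839, -0.001] [-0.0, -0.0, -0.0] rows 4.66
[-0.454, -1.075, 0.0] [-0.0, -0.0, 0.111] rows 4.67
[-0.207, -0.998, 0.0] [-0.0, -0.0, 0.189] rows 4.08
[-0.215, -0.438, 0.2] [-0.0, -0.0, 0.141] rows 2.11
```

Call:
{"op": "jog_arm", "data": {"rows": [[[-1,-0.44,-0.1],[0,0,0]],[[-1,-0.44,-0.1],[0,0,0]],[[-1,-0.44,-0.1],[0,0,0]],[[-1,-0.44,-0.1],[0,0,0]],[[-1,-0.44,-0.1],[0,0,0]]], "hand": 0.14}}

```text
t: 0.6
tool_pos: [0.3125, 0.4516, 0.2388]
orientation: [0.358, 3.12, -0.001]
force: [0.1, 0.7, 0.1]
opening: 0.0577
gripper_force: 0.0
```

Call:
{"op": "jog_arm", "data": {"rows": [[[-0.85,-0.85,0],[0,0,0]],[[-0.85,-0.85,0],[0,0,0]],[[-0.85,-0.85,0],[0,0,0]],[[-0.85,-0.85,0],[0,0,0]],[[-0.85,-0.85,0],[0,0,0]]]}}

```text
t: 1.1
tool_pos: [0.4379, 0.248, 0.2383]
orientation: [-0.355, -3.121, 0.001]
force: [-0.4, 0.3, 0.0]
opening: 0.0399
gripper_force: 0.0
```

Call:
{"op": "jog_arm", "data": {"rows": [[[-0.45,-1,0],[0,0,0.11]],[[-0.45,-1,0],[0,0,0.11]],[[-0.45,-1,0],[0,0,0.11]],[[-0.45,-1,0],[0,0,0.11]],[[-0.45,-1,0],[0,0,0.11]]]}}

```text
t: 1.6
tool_pos: [0.4801, 0.0315, 0.2383]
orientation: [-0.627, -3.078, 0.002]
force: [-0.3, 0.6, 0.0]
opening: 0.04
gripper_force: 0.0
```

Call:
{"op": "jog_arm", "data": {"rows": [[[-0.2,-1,0],[0,0,0.19]],[[-0.2,-1,0],[0,0,0.19]],[[-0.2,-1,0],[0,0,0.19]],[[-0.2,-1,0],[0,0,0.19]],[[-0.2,-1,0],[0,0,0.19]]]}}

```text
t: 2.1
tool_pos: [0.4376, -0.1692, 0.2382]
orientation: [-1.081, -2.949, 0.003]
force: [-0.0, 0.2, 0.2]
opening: 0.0398
gripper_force: 0.0
```

```bash
python3 - <<'E'
from plant import robot
from h import *
s=robot.read_state();print(s)
plan(s,[((.4265,-.2747,.2),down(37.3))])
E
```

```text
{'t': 2.1, 'q': array([-0.47677782, -0.23761748,  1.80758404, -0.00186581,  1.57197148,
       -1.34467647]), 'dq': array([ 0.00763488,  0.01271761, -0.00822476,  0.04373471,  0.00871296,
        0.0120605 ]), 'joint_torque': array([ -1.94432057, -37.20320463, -49.67951417,  -0.57074346,
        -0.06544475,  -1.35110188]), 'tool_pos': array([ 0.4375943 , -0.1691932 ,  0.23823175]), 'orientation': array([-1.08132386e+00, -2.94901964e+00,  2.83947395e-03]), 'force': array([-0.00386786,  0.19931453,  0.18157166]), 'wrist_torque': array([ 0.01858967, -0.00295164,  0.00831635]), 'gripper_force': 0.0, 'opening': 0.039801851442485194}
[-0.299, -0.438, 0.192] [-0.001, 0.0, 0.138] rows 2.26
```

Call:
{"op": "jog_arm", "data": {"rows": [[[-0.3,-0.44,0.19],[0,0,0.14]],[[-0.3,-0.44,0.19],[0,0,0.14]],[[-0.3,-0.44,0.19],[0,0,0.14]],[[-0.3,-0.44,0.19],[0,0,0.14]],[[-0.3,-0.44,0.19],[0,0,0.14]]]}}

```text
t: 2.6
tool_pos: [0.4291, -0.2693, 0.2007]
orientation: [-1.389, -2.817, -0.001]
force: [-0.2, 0.1, 0.4]
opening: 0.04
gripper_force: 0.0
```

```bash
python3 - <<'E'
from plant import robot,imaging
from h import *
import pickle
c=imaging.read_camera("wrist");pickle.dump(c,open("w1.pkl","wb"))
s=robot.read_state();print(s["tool_pos"],s["orientation"],pix(c,np.array([[.4265,-.2747,.043],[.4265,-.2747,.067],list(s["tool_pos"])])))
cv2.imwrite("pics/w1.png",cv2.resize(c["frame"][:,:,::-1],(800,500),interpolation=cv2.INTER_CUBIC))
E
```

```text
[ 0.42947008 -0.2691244   0.20113228] [1.38797876e+00 2.81793728e+00 8.82443559e-04] [[313.87694868 185.42892215]
 [313.48370685 191.09178729]
 [319.16240662 245.16964195]]
```

View pics/w1.png

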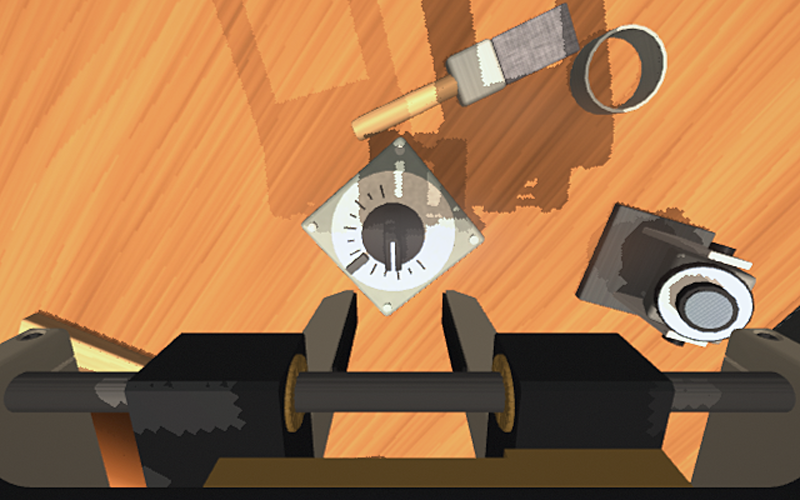

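The wrist view shows the skirt centre at (393,231), and the prediction was (392,232). The pointer runs straight down from (392,242) to (394,270), and the tab is at (357,263). I'll enlarge it to measure the turn.

```bash
python3 - <<'E'
from h import *
import pickle
c=pickle.load(open("w1.pkl","rb"));a=c["frame"][:,:,::-1]
k=lambda u,v,w,h,f:cv2.resize(np.ascontiguousarray(a[v:v+h,u:u+w]),None,fx=f,fy=f,interpolation=cv2.INTER_CUBIC)
cv2.imwrite("pics/w1c.png",np.hstack([k(265,145,80,80,5),k(525,205,80,80,5)]))
E
```

```text
(no output)
```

View pics/w1c.png

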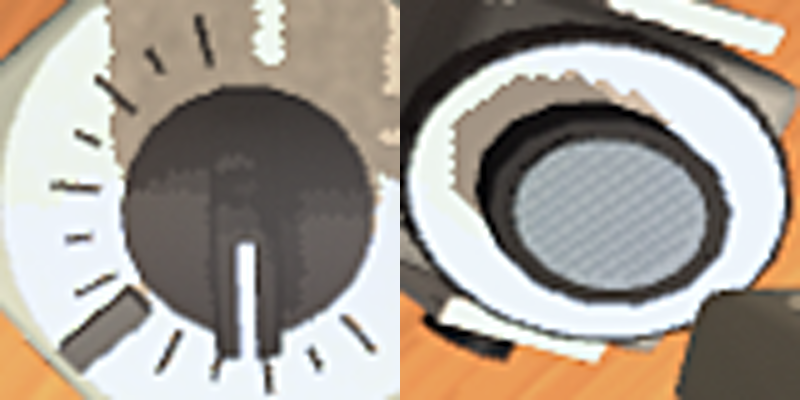

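The crop shows the skirt centre at (249.5,212), the pointer line from (247,243) to (247,360), and the tab centreline from (140,296) to (70,358). The lens glass centre is at (611,213).

```bash
python3 - <<'E'
from h import *
import pickle
from plant import robot
from scipy.optimize import least_squares
d=pickle.load(open("c0.pkl","rb"));T,S=d["top"],d["side"]
c=pickle.load(open("w1.pkl","rb"))
D=lambda x,y,z:at_z(c,265+(x+.5)/5-.5,145+(y+.5)/5-.5,z)
an=lambda v:np.degrees(np.arctan2(v[1],v[0]))
o=D(249.5,212,.043);a=D(247,243,.067);b=D(247,360,.067)
m1=D(140,296,.043);m2=D(70,358,.043)
print("axis",o,"ptr",a,b,np.linalg.norm(a-b),an(b-a),an(b-o))
print("mark",m1,np.linalg.norm(m1-o),an(m1-o),np.linalg.norm(m2-o),an(m2-o),an(m2-m1))
lw=np.array([525+(211+.5)/5-.5,205+(213.5)/5-.5]);lt=np.array([353+(250+.5)/6-.5,148+(200.5)/6-.5]);ls=np.array([310+(585-372)/6-.4,130+(422-360)/6-.4])
r=least_squares(lambda X:np.r_[pix(T,X)-lt,pix(S,X)-ls,pix(c,X)-lw],[.6,-.1,.12]);print("lens",r.x,r.fun,"wrist@.125",at_z(c,*lw,.125))
plan(robot.read_state(),[((.4265,-.2747,.1),down(37.3)),((.4265,-.2747,.047),down(37.3))])
E
```

```text
axis [ 0.42810432 -0.27568721  0.043     ] ptr [ 0.42825436 -0.27614132  0.067     ] [ 0.44349357 -0.29615581  0.067     ] 0.025155781441530963 -52.71403732617628 -53.06243803108365
mark [ 0.42050387 -0.3056934   0.043     ] 0.030953811204383716 -104.21384745913903 0.052561080652961834 -102.5788014905268 -100.2394762428722
lens [ 0.62124597 -0.16851521  0.12532023] [ 0.1964365  -0.51462471  0.75345569  0.61929712  0.11047547  0.02812397] wrist@.125 [ 0.62146581 -0.16850355  0.125     ]
[-0.013, -0.029, 0.506] [0.0, 0.0, 0.003] rows 2.03
[0.0, -0.0, 0.265] [0.0, 0.0, -0.0] rows 1.06
```

```bash
python3 - <<'E'
from h import *
from plant import robot
s=robot.read_state();print(s["tool_pos"],s["dq"].round(3))
plan(s,[((.4275,-.2752,.1),down(37.2)),((.4275,-.2752,.047),down(37.2))])
E
```

```text
[ 0.42947008 -0.2691244   0.20113228] [ 0.012 -0.011 -0.002 -0.001 -0.004 -0.002]
[-0.018, -0.027, 0.506] [0.0, 0.0, 0.004] rows 2.03
[-0.0, 0.0, 0.265] [0.0, 0.0, -0.0] rows 1.06
```

Call:
{"op": "jog_arm", "data": {"rows": [[[-0.018,-0.027,0.25],[0,0,0.004]],[[-0.018,-0.027,0.5],[0,0,0.004]],[[-0.018,-0.027,0.5],[0,0,0.004]],[[-0.018,-0.027,0.5],[0,0,0.004]],[[-0.018,-0.027,0.5],[0,0,0.004]]]}}

```text
t: 3.15
tool_pos: [0.4288, -0.2771, 0.1041]
orientation: [1.396, 2.81, -0.001]
force: [1.7, -0.1, 0.1]
opening: 0.0398
gripper_force: 0.0
```

```bash
python3 - <<'E'
from h import *
from plant import robot
s=robot.read_state();print(s["tool_pos"],s["dq"].round(3))
plan(s,[((.4275,-.2752,.047),down(37.2))])
E
```

```text
[ 0.42876388 -0.27713549  0.10410882] [-0.005 -0.007 -0.011 -0.001 -0.011 -0.001]
[0.013, 0.0, 0.285] [0.001, 0.003, -0.0] rows 1.14
```

Call:
{"op": "jog_arm", "data": {"rows": [[[0.013,0,0.1],[0,0,0]],[[0.013,0,0.2],[0,0,0]],[[0.013,0,0.28],[0,0,0]],[[0.013,0,0.28],[0,0,0]],[[0.013,0,0.28],[0,0,0]]]}}

```text
t: 3.65
tool_pos: [0.4266, -0.2754, 0.0471]
orientation: [1.398, 2.81, -0.001]
force: [0.3, 0.0, 0.0]
opening: 0.04
gripper_force: 0.0
```

```bash
python3 - <<'E'
from h import *
from plant import robot
s=robot.read_state();print(s["tool_pos"],s["dq"].round(3))
plan(s,[((.4277,-.2752,.047),down(37.2))])
E
```

```text
[ 0.42661069 -0.27537754  0.0470827 ] [-0.003 -0.006 -0.007 -0.002 -0.006 -0.002]
[-0.003, 0.005, 0.0] [0.001, 0.002, -0.001] rows 0.03
```

Within 1 mm of the target. Now grip the bar.

Call:
{"op": "jog_arm", "data": {"rows": [[[-0.002,0.003,0],[0,0,0]],[[-0.002,0.003,0],[0,0,0]],[[-0.002,0.003,0],[0,0,0]],[[-0.002,0.003,0],[0,0,0]],[[-0.002,0.003,0],[0,0,0]]], "hand": 1, "squeeze": 12}}

```text
t: 4.15
tool_pos: [0.4262, -0.2747, 0.0452]
orientation: [1.399, 2.812, -0.0]
force: [-0.5, 0.9, 4.1]
opening: 0.0142
gripper_force: 11.9
```

Call:
{"op": "jog_arm", "data": {"rows": [[[0,0,0],[0,0,0.05]],[[0,0,0],[0,0,0.1]],[[0,0,0],[0,0,0.15]],[[0,0,0],[0,0,0.2]],[[0,0,0],[0,0,0.2]]]}}

```text
t: 4.65
tool_pos: [0.4268, -0.2745, 0.0452]
orientation: [1.823, 2.557, 0.001]
force: [4.0, 1.4, 2.8]
opening: 0.0143
gripper_force: 12.0
```

Call:
{"op": "jog_arm", "data": {"rows": [[[0,0,0],[0,0,0.07]],[[0,0,0],[0,0,0.14]],[[0,0,0],[0,0,0.21]],[[0,0,0],[0,0,0.28]],[[0,0,0],[0,0,0.33]]]}}

```text
t: 5.15
tool_pos: [0.4278, -0.2744, 0.0452]
orientation: [2.417, 2.003, 0.004]
force: [8.8, 1.5, -0.8]
opening: 0.0138
gripper_force: 12.0
```

Call:
{"op": "jog_arm", "data": {"rows": [[[0,0,0],[0,0,0.025]],[[0,0,0],[0,0,0.025]],[[0,0,0],[0,0,0.025]]]}}

```text
t: 5.45
tool_pos: [0.4278, -0.2745, 0.0452]
orientation: [2.451, 1.96, 0.004]
force: [9.2, 2.6, -1.4]
opening: 0.0138
gripper_force: 12.0
```

```bash
python3 - <<'E'
from h import *
from plant import robot
s=robot.read_state();M=Rot.from_rotvec(s["orientation"]).as_matrix();print(s["tool_pos"],np.degrees(np.arctan2(M[1,1],M[0,1])))
E
```

```text
[ 0.42781058 -0.27448448  0.04520413] -12.694576431199025
```

Call:
{"op": "jog_arm", "data": {"rows": [[[0,0,0],[0,0,0]],[[0,0,0],[0,0,0]],[[0,0,0],[0,0,0]]], "hand": 0.14}}

```text
t: 5.75
tool_pos: [0.4253, -0.2743, 0.0442]
orientation: [-2.454, -1.96, 0.001]
force: [-0.4, 0.3, 0.7]
opening: 0.0334
gripper_force: 0.0
```

Call:
{"op": "jog_arm", "data": {"rows": [[[0,0,-0.2],[0,0,0]],[[0,0,-0.4],[0,0,0]],[[0,0,-0.6],[0,0,0]],[[0,0,-0.75],[0,0,0]],[[0,0,-0.75],[0,0,0]]]}}

```text
t: 6.25
tool_pos: [0.4279, -0.2764, 0.2001]
orientation: [2.449, 1.954, 0.002]
force: [0.5, -0.3, 0.8]
opening: 0.04
gripper_force: 0.0
```

```bash
python3 - <<'E'
from plant import robot,imaging
from h import *
import pickle
c=imaging.read_camera("wrist");pickle.dump(c,open("w2.pkl","wb"));s=robot.read_state();print(s["tool_pos"])
u,v=pix(c,[.4277,-.2752,.043]).round().astype(int);print(u,v)
a=c["frame"][:,:,::-1]
cv2.imwrite("pics/w2.png",cv2.resize(np.ascontiguousarray(a[v-45:v+45,u-45:u+45]),None,fx=6,fy=6,interpolation=cv2.INTER_CUBIC))
E
```

```text
[ 0.42697787 -0.27557798  0.19719738]
317 182
```

View pics/w2.png

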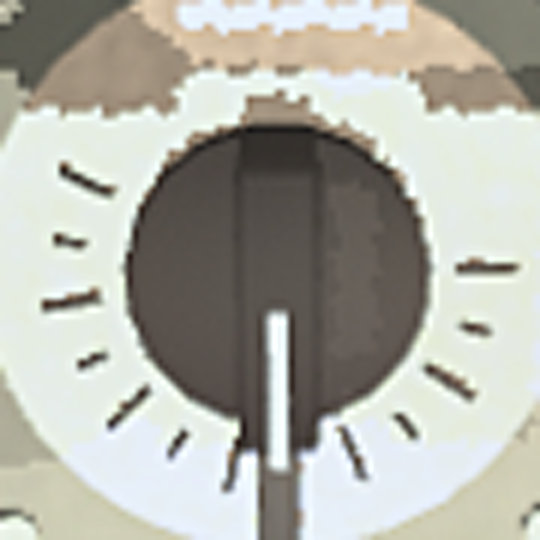

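The dial is aligned: the pointer line (278–280, 315–470) runs straight into the tab (centre x 279), and the skirt centre is at x 279. The fingers have released it. Next is the long roll.

```bash
python3 - <<'E'
from h import *
from plant import robot
plan(robot.read_state(),[((.45,-.16,.235),down(25)),((.46,.0,.235),down(60)),((.4667,.165,.235),down(88.9))])
E
```

```text
[0.589, -0.015, -0.19] [0.002, 0.002, -0.42] rows 4.4
[0.704, 0.383, -0.001] [-0.0, 0.0, -0.389] rows 4.08
[0.384, 0.731, -0.0] [-0.0, 0.0, -0.321] rows 3.36
```

Call:
{"op": "jog_arm", "data": {"rows": [[[0.59,-0.01,-0.19],[0,0,-0.42]],[[0.59,-0.01,-0.19],[0,0,-0.42]],[[0.59,-0.01,-0.19],[0,0,-0.42]],[[0.59,-0.01,-0.19],[0,0,-0.42]],[[0.59,-0.01,-0.19],[0,0,-0.42]]], "hand": -0.42}}

```text
t: 6.8
tool_pos: [0.4496, -0.1578, 0.231]
orientation: [-1.677, -2.654, 0.001]
force: [0.0, 0.1, 0.1]
opening: 0.0657
gripper_force: 0.0
```

Call:
{"op": "jog_arm", "data": {"rows": [[[0.7,0.38,0],[0,0,-0.39]],[[0.7,0.38,0],[0,0,-0.39]],[[0.7,0.38,0],[0,0,-0.39]],[[0.7,0.38,0],[0,0,-0.39]],[[0.7,0.38,0],[0,0,-0.39]]]}}

```text
t: 7.3
tool_pos: [0.459, 0.0018, 0.2307]
orientation: [-0.801, -3.035, 0.001]
force: [-0.5, -0.8, -0.2]
opening: 0.0663
gripper_force: 0.0
```

Call:
{"op": "jog_arm", "data": {"rows": [[[0.38,0.73,0],[0,0,-0.32]],[[0.38,0.73,0],[0,0,-0.32]],[[0.38,0.73,0],[0,0,-0.32]],[[0.38,0.73,0],[0,0,-0.32]],[[0.38,0.73,0],[0,0,-0.32]]]}}

```text
t: 7.8
tool_pos: [0.4667, 0.1649, 0.2313]
orientation: [-0.032, -3.139, 0.001]
force: [0.1, -1.2, -0.1]
opening: 0.0657
gripper_force: 0.0
```

```bash
python3 - <<'E'
from plant import robot,imaging
from h import *
import pickle
c=imaging.read_camera("wrist");pickle.dump(c,open("w3.pkl","wb"));s=robot.read_state();print(s["tool_pos"],s["opening"])
print(pix(c,[[.4667,.1842,.05],[.4667,.1842,.005]]))
cv2.imwrite("pics/w3.png",cv2.resize(c["frame"][:,:,::-1],(800,500),interpolation=cv2.INTER_CUBIC))
plan(s,[((.4667,.1842,.09),down(88.9)),((.4667,.1842,.013),down(88.9))])
E
```

```text
[0.4668268  0.16364957 0.23149486] 0.06584919259396278
[[336.29357127 178.32556126]
 [334.49483475 170.88555035]]
[0.002, 0.104, 0.707] [-0.001, -0.001, -0.002] rows 2.86
[-0.0, -0.0, 0.385] [0.0, -0.0, -0.0] rows 1.54
```

View pics/w3.png

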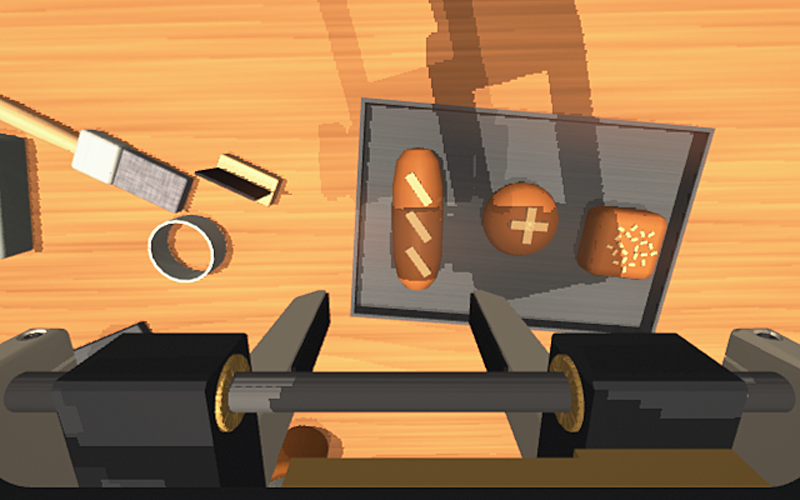

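The roll spans (418,148) to (414,290), with edges at x = 392 and 443 near y = 215. Its centre (417,219) is within about 2 px of the prediction.

```bash
python3 - <<'E'
from plant import robot
from h import *
import pickle
c=pickle.load(open("w3.pkl","rb"));k=lambda x,y,z=.03:at_z(c,x*.8,y*.8,z)
print(k(418,148),k(414.5,290),k(392.5,218),k(443,218))
s=robot.read_state();print(s["tool_pos"])
E
```

```text
[0.39996949 0.18330966 0.03      ] [0.54171435 0.17888547 0.03      ] [0.46569263 0.15802366 0.03      ] [0.46663739 0.20734165 0.03      ]
[0.4668268  0.16364957 0.23149486]
```

```bash
python3 - <<'E'
from plant import robot
from h import *
plan(robot.read_state(),[((.4685,.1835,.1),down(88.6))])
E
```

```text
[-0.007, 0.1, 0.657] [-0.001, -0.001, 0.001] rows 2.66
```

Call:
{"op": "jog_arm", "data": {"rows": [[[-0.007,0.1,0.2],[0,0,0.001]],[[-0.007,0.1,0.4],[0,0,0.001]],[[-0.007,0.1,0.65],[0,0,0.001]],[[-0.007,0.1,0.65],[0,0,0.001]],[[-0.007,0.1,0.65],[0,0,0.001]]]}}

```text
t: 8.35
tool_pos: [0.4684, 0.1824, 0.1024]
orientation: [-0.041, -3.139, 0.002]
force: [0.2, 0.6, 1.3]
opening: 0.0661
gripper_force: 0.0
```

Call:
{"op": "jog_arm", "data": {"rows": [[[0,0,0],[0,0,0]],[[0,0,0],[0,0,0]]]}}

```text
t: 8.55
tool_pos: [0.4712, 0.1845, 0.1059]
orientation: [0.036, 3.136, 0.002]
force: [-0.0, -0.5, 0.3]
opening: 0.0658
gripper_force: 0.0
```

```bash
python3 - <<'E'
from plant import robot
from h import *
s=robot.read_state();print(s["tool_pos"])
plan(s,[((.4685,.1835,.013),down(88.6))])
E
```

```text
[0.47122024 0.18445584 0.10587668]
[0.016, -0.006, 0.464] [0.001, 0.003, 0.001] rows 1.86
```

Call:
{"op": "jog_arm", "data": {"rows": [[[0.008,0,0.12],[0,0,0]],[[0.008,0,0.24],[0,0,0]],[[0.008,0,0.36],[0,0,0]],[[0.008,0,0.44],[0,0,0]],[[0.008,0,0.44],[0,0,0]]]}}

```text
t: 9.05
tool_pos: [0.4667, 0.1842, 0.014]
orientation: [-0.034, -3.14, 0.001]
force: [-0.2, -1.1, 0.3]
opening: 0.0656
gripper_force: 0.0
```

Call:
{"op": "jog_arm", "data": {"rows": [[[0,0,0],[0,0,0]],[[0,0,0],[0,0,0]]]}}

```text
t: 9.25
tool_pos: [0.469, 0.185, 0.0168]
orientation: [0.034, 3.138, 0.001]
force: [-0.3, 0.1, 0.4]
opening: 0.0661
gripper_force: 0.0
```

Call:
{"op": "jog_arm", "data": {"rows": [[[0,0,0],[0,0,0]]]}}

```text
t: 9.35
tool_pos: [0.4686, 0.1849, 0.0164]
orientation: [0.034, 3.139, 0.001]
force: [-0.1, 0.2, -0.4]
opening: 0.0659
gripper_force: 0.0
```

Call:
{"op": "jog_arm", "data": {"rows": [[[0,-0.005,0.017],[0,0,0]],[[0,-0.005,0.017],[0,0,0]],[[0,-0.005,0.017],[0,0,0]]]}}

```text
t: 9.65
tool_pos: [0.4671, 0.1834, 0.0112]
orientation: [-0.034, -3.141, 0.0]
force: [-0.1, 0.2, -0.0]
opening: 0.0662
gripper_force: 0.0
```

Call:
{"op": "jog_arm", "data": {"rows": [[[0,0,0],[0,0,0]],[[0,0,0],[0,0,0]],[[0,0,0],[0,0,0]],[[0,0,0],[0,0,0]],[[0,0,0],[0,0,0]]], "hand": 1, "squeeze": 20}}

```text
t: 10.15
tool_pos: [0.4672, 0.1834, 0.0112]
orientation: [-0.034, -3.141, 0.0]
force: [-0.6, 0.1, 0.2]
opening: 0.05
gripper_force: 20.0
```

```bash
python3 - <<'E'
from plant import robot
from h import *
s=robot.read_state();print(s["tool_pos"],s["force"],s["opening"],s["gripper_force"])
M=Rot.from_rotvec(s["orientation"]).as_matrix();print(M)
plan(s,[((.47,.184,.1),down(88.6)),((.47,.184,.25),down(88.6))])
E
```

```text
[0.46722987 0.18343725 0.01123744] [-0.55813263  0.0959806   0.23827118] 0.05003657506610168 19.99332547187805
[[-9.99767058e-01  2.15830090e-02 -5.31337756e-05]
 [ 2.15830146e-02  9.99767054e-01 -1.07590675e-04]
 [ 5.07992677e-05 -1.08712400e-04 -9.99999993e-01]]
[-0.014, 0.003, -0.444] [-0.0, -0.0, 0.002] rows 1.78
[0.0, -0.0, -0.75] [-0.0, -0.0, -0.0] rows 3.0
```

Call:
{"op": "jog_arm", "data": {"rows": [[[0,0,-0.08],[0,0,0]],[[0,0,-0.2],[0,0,0]],[[0,0,-0.35],[0,0,0]],[[0,0,-0.5],[0,0,0]],[[0,0,-0.5],[0,0,0]]]}}

```text
t: 10.65
tool_pos: [0.4702, 0.1844, 0.116]
orientation: [0.034, 3.134, 0.003]
force: [0.3, 0.4, -1.3]
opening: 0.05
gripper_force: 20.0
```

Call:
{"op": "jog_arm", "data": {"rows": [[[0,0,-0.2],[0,0,0]],[[0,0,-0.4],[0,0,0]],[[0,0,-0.6],[0,0,0]],[[0,0,-0.8],[0,0,0]],[[0,0,-0.9],[0,0,0]]]}}

```text
t: 11.15
tool_pos: [0.4681, 0.1838, 0.2943]
orientation: [0.034, 3.138, 0.002]
force: [0.7, 0.4, -0.1]
opening: 0.0497
gripper_force: 20.0
```

Call:
{"op": "jog_arm", "data": {"rows": [[[0,0,0],[0,0,0]],[[0,0,0],[0,0,0]]]}}

```text
t: 11.35
tool_pos: [0.467, 0.1834, 0.2896]
orientation: [-0.034, -3.14, 0.001]
force: [0.6, -0.4, -1.5]
opening: 0.0497
gripper_force: 20.0
```

```bash
cat >> h.py <<'E'
LENS=np.array([.6205,-.168,.125]);LEAN=np.radians(-158.1)
CZ=np.array([.5*np.cos(LEAN),.5*np.sin(LEAN),np.sqrt(.75)])
def target(off=(-.002,0,.0067),dist=.12):
    a=LEAN-np.pi/2;x=np.array([np.cos(a),np.sin(a),0]);z=-CZ;R=np.stack([x,np.cross(z,x),z],1)
    return LENS+dist*CZ-R@np.array(off),Rot.from_matrix(R)
E
python3 - <<'E'
from plant import robot
from h import *
from scipy.spatial.transform import Slerp
s=robot.read_state();print(s["tool_pos"],s["opening"],s["gripper_force"])
P,O=target();print(P,O.as_matrix().round(3))
sl=Slerp([0,1],Rot.concatenate([down(88.7),O]))
plan(s,[((.49,.06,.32),sl(.4)),((.53,-.08,.32),sl(.75)),((P+[0,0,.07]),O),(P,O)])
E
```

```text
[0.46699889 0.18344838 0.28955025] 0.049724241277375576 19.993309378623962
[ 0.5609756  -0.1897731   0.23472542] [[-0.373  0.804  0.464]
 [ 0.928  0.323  0.186]
 [ 0.     0.5   -0.866]]
[-0.128, -0.615, -0.152] [-0.118, -0.079, 0.29] rows 3.38
[-0.503, -0.521, -0.07] [-0.103, -0.068, 0.254] rows 2.96
[-0.521, -0.245, 0.014] [-0.073, -0.048, 0.181] rows 2.3
[0.0, -0.175, 0.303] [-0.0, -0.0, 0.0] rows 1.4
```

Call:
{"op": "jog_arm", "data": {"rows": [[[-0.03,-0.12,-0.03],[-0.024,-0.016,0.058]],[[-0.05,-0.25,-0.06],[-0.047,-0.032,0.116]],[[-0.08,-0.37,-0.09],[-0.07,-0.047,0.174]],[[-0.1,-0.49,-0.12],[-0.094,-0.063,0.23]],[[-0.13,-0.61,-0.15],[-0.118,-0.079,0.29]]]}}

```text
t: 11.85
tool_pos: [0.4897, 0.0601, 0.318]
orientation: [0.72, 2.92, 0.276]
force: [1.3, -0.8, -2.2]
opening: 0.0502
gripper_force: 20.0
```

Call:
{"op": "jog_arm", "data": {"rows": [[[-0.1,-0.1,-0.01],[-0.02,-0.014,0.05]],[[-0.2,-0.21,-0.03],[-0.041,-0.027,0.1]],[[-0.3,-0.31,-0.04],[-0.062,-0.041,0.15]],[[-0.4,-0.42,-0.06],[-0.082,-0.054,0.2]],[[-0.5,-0.52,-0.07],[-0.103,-0.068,0.254]]]}}

```text
t: 12.35
tool_pos: [0.5295, -0.0796, 0.3178]
orientation: [1.243, 2.595, 0.489]
force: [0.6, 0.0, -1.4]
opening: 0.05
gripper_force: 20.0
```

Call:
{"op": "jog_arm", "data": {"rows": [[[-0.1,-0.05,0],[-0.015,-0.01,0.036]],[[-0.21,-0.1,0.01],[-0.03,-0.02,0.072]],[[-0.31,-0.15,0.01],[-0.044,-0.03,0.108]],[[-0.42,-0.2,0.01],[-0.058,-0.038,0.145]],[[-0.52,-0.245,0.014],[-0.073,-0.048,0.181]]]}}

```text
t: 12.85
tool_pos: [0.5602, -0.1888, 0.3018]
orientation: [1.565, 2.305, 0.62]
force: [-0.3, 0.9, -1.7]
opening: 0.0497
gripper_force: 20.0
```

Call:
{"op": "jog_arm", "data": {"rows": [[[0,0,0],[0,0,0]],[[0,0,0],[0,0,0]],[[0,0,0],[0,0,0]]]}}

```text
t: 13.15
tool_pos: [0.5607, -0.1872, 0.3046]
orientation: [1.558, 2.308, 0.619]
force: [-0.0, 0.2, -1.3]
opening: 0.0501
gripper_force: 20.0
```

```bash
python3 - <<'E'
from plant import robot,imaging
from h import *
s=robot.read_state();print(s["q"].round(2),s["tool_pos"],s["opening"],s["gripper_force"],s["force"])
P,O=target();plan(s,[(P,O)])
ims=[imaging.read_camera(n)["frame"][:,:,::-1] for n in("top","side")]
cv2.imwrite("pics/h1.png",np.hstack([cv2.resize(np.ascontiguousarray(a),(400,250),interpolation=cv2.INTER_AREA) for a in ims]))
E
```

```text
[-0.7  -0.26  1.79  0.47  1.36 -1.13] [ 0.56065817 -0.18723705  0.30460825] 0.05014956121256833 19.993408620357513 [-0.02566817  0.1988309  -1.30577522]
[-0.013, -0.177, 0.301] [-0.0, -0.001, 0.0] rows 1.4
```

Call:
{"op": "jog_arm", "data": {"rows": [[[0,-0.035,0.06],[0,0,0]],[[0,-0.07,0.12],[0,0,0]],[[0,-0.1,0.18],[0,0,0]],[[-0.01,-0.14,0.24],[0,0,0]],[[-0.01,-0.175,0.3],[0,0,0]]]}}

```text
t: 13.75
tool_pos: [0.5612, -0.1901, 0.2344]
orientation: [1.558, 2.306, 0.619]
force: [0.3, 0.4, -1.6]
opening: 0.05
gripper_force: 20.0
```

Call:
{"op": "jog_arm", "data": {"rows": [[[0,0,0],[0,0,0]],[[0,0,0],[0,0,0]],[[0,0,0],[0,0,0]],[[0,0,0],[0,0,0]],[[0,0,0],[0,0,0]]]}}

```text
t: 14.25
tool_pos: [0.5619, -0.1904, 0.2373]
orientation: [1.556, 2.305, 0.618]
force: [0.2, 0.1, -0.9]
opening: 0.0495
gripper_force: 20.0
```

```bash
python3 - <<'E'
from plant import robot,imaging
from h import *
import pickle
P,O=target();d={}
for n in("top","side","wrist"):
    s=robot.read_state();print(s["tool_pos"]);plan(s,[(P,O)]);d[n]=imaging.read_camera(n)
pickle.dump(d,open("h.pkl","wb"))
R=O.as_matrix();U=LENS+.12*CZ
pts=np.array([U+R@[sx*.07,0,-.02] for sx in(-1,1)]+[U])
for n in d:print(n,pix(d[n],pts).round(1).tolist())
def k(n,u,v,w,h,f):return cv2.resize(np.ascontiguousarray(d[n]["frame"][v:v+h,u:u+w,::-1]),None,fx=f,fy=f,interpolation=cv2.INTER_CUBIC)
A=k("top",340,140,130,110,3);B=k("side",280,60,130,110,3);C=k("wrist",0,0,640,400,.6)
H=np.zeros((330+240,780,3),np.uint8);H[:330,:390]=A;H[:330,390:]=B;H[330:,:384]=C
cv2.imwrite("pics/h2.png",H)
E
```

```text
[ 0.56189532 -0.19041631  0.23732159]
[0.005, -0.009, 0.01] [0.001, 0.001, 0.001] rows 0.06
[ 0.56183298 -0.19035353  0.23715493]
[0.004, -0.009, 0.009] [0.001, 0.001, 0.001] rows 0.05
[ 0.56177903 -0.19029423  0.23698374]
[0.004, -0.008, 0.008] [0.001, 0.0, 0.0] rows 0.05
top [[448.2, 194.4], [385.7, 218.5], [413.4, 202.3]]
side [[378.4, 91.4], [375.4, 125.7], [372.2, 112.9]]
wrist [[315.4, 358.9], [315.0, 127.0], [315.6, 241.4]]
```

View pics/h2.png

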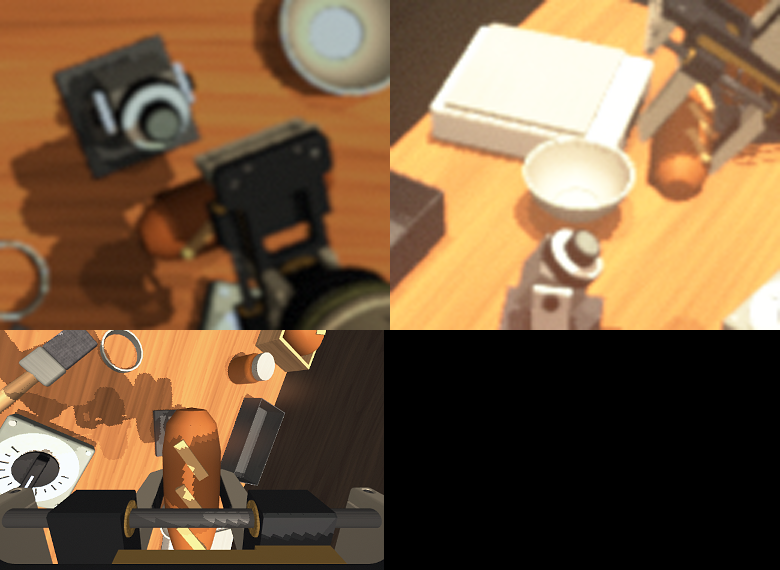

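The top and side views show the roll held level with its underside towards the lens. Its visible end is at (386.7,216.7) in the top view, predicted (385.7,218.5), and (376.7,126.7) in the side view, predicted (375.4,125.7). In the wrist view the far end is near row 133, predicted 127, so I'll measure the offset along the roll more precisely.

```bash
python3 - <<'E'
from h import *
import pickle
c=pickle.load(open("h.pkl","rb"))["wrist"];c3=pickle.load(open("w3.pkl","rb"))
from plant import robot
s=robot.read_state();R=Rot.from_rotvec(s["orientation"]).as_matrix();p=s["tool_pos"]
for h in(.005,.015,.025,.035,.045):
  print(h,[pix(c,p+R@[x,0,.0067-h]).round(1).tolist() for x in(.06,.065,.07)])
f=cv2.resize(c["frame"][110:210,240:380,::-1],None,fx=4,fy=4,interpolation=cv2.INTER_CUBIC)
g=c3["frame"][105:245,300:370,::-1];g=cv2.resize(g,None,fx=400/140,fy=400/140,interpolation=cv2.INTER_CUBIC)
cv2.imwrite("pics/e.png",np.hstack([f,g]))
# pregrasp: project assumed roll ends
for h in(.005,.015,.025,.035):
  print(h,[pix(c3,[x,.1835,.0045+h]).round(1).tolist() for x in(.3985,.5385)])
E
```

```text
0.005 [[318.0, 142.2], [318.0, 132.7], [318.0, 123.1]]
0.015 [[317.9, 144.2], [317.9, 134.2], [317.9, 124.0]]
0.025 [[317.8, 146.5], [317.8, 135.9], [317.8, 125.0]]
0.035 [[317.7, 149.1], [317.7, 137.8], [317.7, 126.2]]
0.045 [[317.6, 152.1], [317.6, 140.0], [317.6, 127.5]]
0.005 [[333.8, 116.7], [334.4, 223.9]]
0.015 [[334.1, 116.9], [334.8, 226.6]]
0.025 [[334.5, 117.1], [335.1, 229.5]]
0.035 [[334.9, 117.3], [335.5, 232.5]]
```

View pics/e.png

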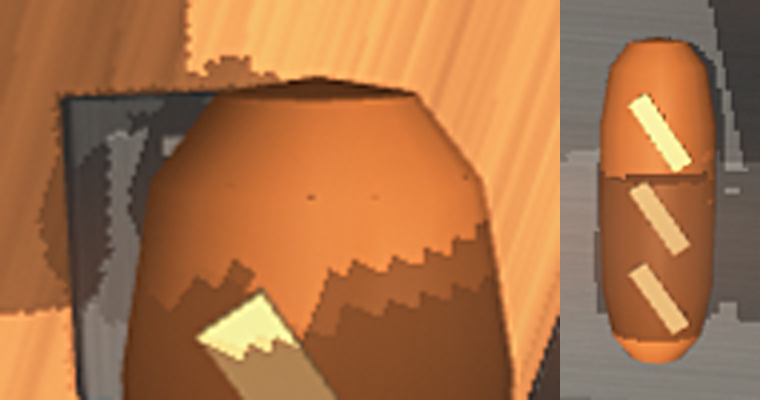

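The roll's tip is at row 129.5 in the wrist view, which puts its centre about 3.5 mm towards the tool's -x. I'll make a small correction.

```bash
sed -i 's/off=(-.002/off=(-.0035/' h.py; python3 - <<'E'
from plant import robot
from h import *
P,O=target();s=robot.read_state();print(s["tool_pos"]);plan(s,[(P,O)])
E
```

```text
[ 0.5617146  -0.19026343  0.23683223]
[0.011, -0.007, 0.008] [0.001, 0.0, 0.0] rows 0.06
```

Call:
{"op": "jog_arm", "data": {"rows": [[[0.011,-0.005,0.005],[0,0,0]],[[0.011,-0.005,0.005],[0,0,0]],[[0.011,-0.005,0.005],[0,0,0]],[[0.011,-0.005,0.005],[0,0,0]],[[0.011,-0.005,0.005],[0,0,0]]]}}

```text
t: 14.9
tool_pos: [0.5604, -0.1883, 0.2351]
orientation: [1.557, 2.305, 0.619]
force: [0.1, 0.5, -1.8]
opening: 0.0498
gripper_force: 20.0
```

Call:
{"op": "jog_arm", "data": {"rows": [[[0,0,0],[0,0,0]],[[0,0,0],[0,0,0]],[[0,0,0],[0,0,0]],[[0,0,0],[0,0,0]],[[0,0,0],[0,0,0]]]}}

```text
t: 15.4
tool_pos: [0.5605, -0.1882, 0.2351]
orientation: [1.557, 2.305, 0.619]
force: [-0.8, 0.4, -1.8]
opening: 0.0497
gripper_force: 20.0
```

```bash
python3 - <<'E'
from plant import robot
from h import *
P,O=target();s=robot.read_state();print(s["tool_pos"],s["dq"].round(3),s["gripper_force"],s["opening"]);plan(s,[(P,O)])
E
```

```text
[ 0.5604506  -0.18823583  0.23507673] [ 0.002 -0.001  0.001 -0.002 -0.001  0.001] 19.993299543857574 0.049736680799566245
[-0.001, -0.001, 0.001] [0.001, 0.0, 0.0] rows 0.01
```

The arm is on target and still. Handing in.

```bash
python3 -c "
from plant import robot
print(robot.close_job())"
```

```text
the job is handed in; nothing more can be done
None
```

I turned the dial's pointer to the tab and let go, then took out the long roll, held it underside to the lens, centred at 120 mm as best I could measure, and handed the job in at about 15 s; no verdict came back.

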